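Close a crucible and hold it up in the tongs

ROBOT

A 6-joint arm with a two-finger parallel gripper is mounted at the origin on the work surface. World frame = base frame: x ahead of the robot, y to its left, z up, the work surface at z = 0. Lengths are in m, angles in rad, forces in N, time in s.
With the tool pointing down it reaches from about 0.275 to 0.75 m from the base axis. Payload 10.2 kg.
Tool frame: the origin (TCP) lies midway between the tips of the shut fingers; the grasp point (between the pads) lies 19 mm behind it; z points along the fingers, y is the line along which they close (so a half turn about z gives the same grasp; the last joint's range is limited). The gripper opens to 88 mm and grips with 3 to 60 N. Pads are 18 mm wide; open, the fingers measure 123 mm over their backs; the gripper's body (75 mm by 187 mm) begins 45 mm behind the grasp point.
Start: joints at [0.972, 0.313, 1.498, -0, 1.331, -0.223], TCP at [0.193, 0.488, 0.239] pointing down, gripper open.
Joint ranges: [-2.94, 2.94], [-0.97, 2.17], [0.19, 2.56], [-1.23, 4.37], [0.02, 3.11], [-2.88, 2.88]. Speed limits (rad/s): [2.39, 2.39, 3.01, 3.14, 3.14, 3.14].

INTERFACE

Orientations are given as a rotation vector (axis times angle).
In Python, from plant import r gives the robot as it stands.
- The arm moves only by the shell command python3 -m handwheel 'ROWS' [FORCE]. ROWS is JSON, a list of rows, each a list of 7 numbers: the shift along the tool's x, y, z in m, then the turn, a rotation vector about the tool's x, y, z in rad, then the opening, from 0 (shut) to 1 (fully open). In form: [[x, y, z, ax, ay, az, claw], ...]. A call has exactly 5 rows; each row shifts and turns the commanded pose from where the row before left it, along the tool's axes as they then stand; what a row does not reach is not made up. A row lasts 1/10 s, in which the tool goes at most 50 mm and 8.59 degrees, less where a joint would pass 70% of its speed; a pose out of reach is approached as far as the arm can. A call with a gripper value outside its range is refused whole. The fingers move at their own pace and stop on an object; FORCE is the grip in N (left out, the last holds). Time passes only in rows, so rows that do not move let the fingers close, or fill a call up. It gives the time, the measured TCP pose, the force, the opening and the grip force at its end, in the units of the state.
- r.get_state(): the state, without advancing time (a new reading comes with each control period).
- r.capture(name): name is "scene" or "top"; returns a dict with "color" (420x560x3 uint8, red, green, blue), "depth" (420x560 float32, m along the optical axis (not along the pixel's ray), 0 where there is no reading), "vfov" (degrees; the focal length in pixels is half the picture's height over the tangent of half this angle, whatever the lens; pixels are square), "cx", "cy" (the principal point, pixels), "k1" (the pictures are not rectified: a ray, as slopes to the right and down, at radius r is drawn at 1 + k1 r^2 times it, then the intrinsics apply), "camera_from_world" (4x4, takes a point from world to camera coordinates). Camera axes: x right, y down, z forward; pixel columns grow to the right and rows downward; lengths in m; the calibration is good to about 2 mm. A picture is of the moment at which its call begins.
- r.close_job(): hands the job in; it is judged then, once.
The state is a dict: "clock": time; "qpos": joint angles; "dq": joint speeds; "tau": joint torques, N m; "position": TCP position; "orientation": TCP orientation; "contact_force": force on the tool from outside, world axes, zero at the start; "torque": the same for the moment, N m; "width": finger opening in m; "grip_force": force on a finger pad.
Only numpy, scipy, OpenCV 4.12 (cv2) and the standard library are available. Lean on these libraries where they do the work, as an engineer would, in place of code of your own. Each camera call takes 0.05 s, during which the arm holds its last target. There are 200 camera calls.

TASK

The lid of the small crucible on the tripod is cocked: first press it down until it sits level and closed on the rim. Then take the spring tongs from their rest, close their jaws around the crucible and lift it straight up, upright and still closed, about 10 cm above the tripod, carrying it only with the tongs and never with the fingers. Finish while holding it there in the tongs, steady and clear of everything else, and leave the glassware, the mortar and the tube rack where they stand.

Things in the scene. Friction and masses are not known exactly. Their poses are not given: they have to be found in the camera images.
- crucible_center (a point): Centre (half-way up) of the loose reddish-brown crucible: an upright straight-walled pot 40 mm in diameter and 36 mm high, with a rim flange 46 mm in diameter in its top 3 mm; about 70 g, standing on the tripod. Its z axis is up; its x axis points to the side where the lid stands up (the lid is low at -x, raised at +x). Any yaw.
- lid_top (a point): Middle of the upper face of the white disc lid (46 mm in diameter, 4 mm thick) on the crucible. Its -x edge is already caught on the rim and acts as a stiff hinge; its +x edge stands up 9 to 15 mm. When seated the upper face lies level, 22.5 mm above crucible_center. x axis: along the lid towards the raised edge; z axis: out of the upper face.
- lid (a joint): How far the lid is cocked, rad: 0 = level and closed, about 0.2 to 0.33 at the start. It stays where it is left; pushing it down takes about 3 to 5 N on the middle of the lid, less towards the raised edge.
- tripod: Low fixed tripod with a round dark gauze plate, 90 mm in diameter, its top 40 mm above the work surface. Origin on the work surface under its centre.
- rest: Fixed blue tongs rest, base 170 x 70 x 6 mm, with two crossbars (tops 30 mm above the work surface) at x = -70 mm (60 mm wide in y, 16 mm thick) and x = +60 mm (100 mm wide in y, 12 mm thick); between them is free room for fingers beside the tongs. Origin on the work surface under its centre; x axis along the tongs, towards their jaws.
- tongs: The loose spring tongs lying flat on the two crossbars (90 g in all): the body origin is on the centre line, on the underside, under tongs_grip. x axis along the tongs towards the jaws, z axis up. The hinge pin (22 mm in diameter, 18 mm high) is at x = -75 mm; two steel arms reach from it to the jaws.
- tongs_grip (a point): Grip centre, between the two black pads, 12 mm above the tongs' underside; x axis to the jaws. Pads 52 mm long (x), 24 mm high; width over their outer faces (y): 58 mm open, 40 mm with the jaws on the crucible, 28 mm shut. Pinch them across y from above. Squeezed to about 54 mm the tongs can be carried with jaws still open; 30 to 60 N closes them on the crucible.
- tongs_jaw (a point): Middle between the jaws, 100 mm ahead (+x) of tongs_grip, 2 mm lower. The jaws are shallow V plates 20 mm high (from the tongs' underside up), 29 mm long; open, the free gap is about 74 mm; they close around a 40 mm round body. Hold the crucible by its wall below the flange, jaw middle level with crucible_center or up to 2 mm lower.
- tongs_l (a joint): Closing angle of each arm (both move alike), rad: 0 = open, about 0.12 with the jaws on the crucible, 0.2 = shut. A spring opens them, pushing outward with about 4 N on each pad when open and 8 N when closed on the crucible.
- flask_big: Bystander: loose conical glass flask, 80 mm wide, 130 mm high; origin at the centre of its underside.
- flask_small: Bystander: loose conical glass flask, 60 mm wide, 100 mm high; origin at the centre of its underside.
- mortar: Bystander: loose white bowl-shaped mortar, 90 mm wide, 50 mm high; origin at the centre of its underside.
- rack: Bystander: loose blue test tube rack, 50 x 170 mm, 106 mm high with its tubes; origin at the centre of its underside.
Things that resemble listed ones, but are neither listed nor needed, are in the scene too. Leave any purple look-alike of the rest alone.

How it is judged:
On the way, in this order (a step that is already met when the one before it is completed fails the run):
1. the lid is pressed level while the crucible stands on the tripod and the tongs lie on their rest (value of joint lid below 0.04 rad and contact force between crucible and tripod above 0.1 N and contact force between tongs and rest above 0.1 N and angle between crucible_center's own z axis and vertical below 0.1 rad), for 0.2 s.
2. the tongs are lifted off their rest in the fingers (contact force between the fingers and tongs above 1 N and contact force between tongs and rest below 0.05 N and height (world z) of tongs_grip above 0.052 m), for 0.2 s.
3. the crucible is lifted off the tripod in the tongs (z of crucible_center in the frame of tripod above 0.108 m and contact force between tongs and crucible above 0.3 N and contact force between the fingers and tongs above 1 N and contact force between the arm and crucible below 0.3 N), for 0.2 s.
At the end, for the whole second after the job is handed in: Crucible held in the tongs' jaws, tongs in the fingers: underside 50+ mm over the tripod plate, within 100 mm of its axis and 15 deg of upright, lid within 0.04 rad of closed, slower than 30 mm/s; robot not touching it; crucible and tongs touch no fixture or bystander (all of step 3 and value of joint lid below 0.04 rad and angle between crucible_center's own z axis and vertical below 0.26 rad and linear speed of crucible below 0.03 m/s and horizontal distance between crucible_center and tripod below 0.1 m and distance between crucible_center and tongs_jaw below 0.025 m and contact force between each of crucible, tongs and tripod below 0.05 N and contact force between each of crucible, tongs and rest below 0.05 N and contact force between each of crucible, tongs and flask_big below 0.05 N and contact force between each of crucible, tongs and flask_small below 0.05 N and contact force between each of crucible, tongs and mortar below 0.05 N and contact force between each of crucible, tongs and rack below 0.05 N); the arm keeps its last pose, push and grip.
It fails at once if a bystander is moved more than 25 mm (distance of any of flask_big, flask_small, mortar, rack from where it was at the start of the episode above 0.025 m).
It fails at once if the crucible is tipped over (angle between crucible_center's own z axis and vertical above 0.6 rad).
It fails at once if the crucible is lifted with the fingers (z of crucible_center in the frame of tripod above 0.07 m and contact force between the arm and crucible above 0.5 N).
It also fails if it takes over 51 s, if anything falls off the work surface, if the arm or the gripper's body presses on something with over 40 N, if the wrist force passes 120 N, or if a joint passes its speed limit or range.

## Working session

There is one attempt and no reset: what is moved stays moved. The work goes in short steps, Python scripts to look and compute and a shell command to move; the robot and the scene stay as the last step left them, time stands still between calls to the robot, and variables do not carry over. Pictures are saved under pics/ and viewed, at most 10 in all, crops included, and the job is handed in when it is done.

```bash
mkdir -p pics; ls; cat > h.py <<'E'
import numpy as np, cv2, pickle
from plant import r
def cap(n,f):
    c=r.capture(n); pickle.dump(c,open(f+'.pkl','wb')); cv2.imwrite(f'pics/{f}.png',c['color'][:,:,::-1]); return c
def load(f): return pickle.load(open(f+'.pkl','rb'))
def cloud(c):
    H,W=c['depth'].shape; f=H/2/np.tan(np.radians(c['vfov'])/2)
    v,u=np.mgrid[:H,:W]; K=np.array([[f,0,c['cx']],[0,f,c['cy']],[0,0,1.]])
    p=cv2.undistortPoints(np.stack([u,v],-1).reshape(-1,1,2).astype(float),K,np.array([c['k1'],0,0,0.])).reshape(H,W,2)
    d=c['depth']; P=np.stack([p[...,0]*d,p[...,1]*d,d],-1); T=np.linalg.inv(c['camera_from_world'])
    P=P@T[:3,:3].T+T[:3,3]; P[d==0]=np.nan; return P
E
python3 - <<'E'
from h import *
for n in ('scene','top'):
    c=cap(n,n+'0'); print(n,c['vfov'],c['k1'],np.linalg.inv(c['camera_from_world'])[:3,3])
print(r.get_state())
E
```

```text
pics
scene 53.781378618514154 -0.0695324238498875 [1.26225548 0.25023887 0.86705581]
top 53.132879535620745 -0.06824388558724644 [ 0.41226214 -0.01974376  1.39047566]
{'clock': 0.1, 'qpos': array([ 9.71569184e-01,  3.13391447e-01,  1.49829083e+00,  1.58346985e-05,
        1.33102322e+00, -2.23419417e-01]), 'dq': array([-0.000991  , -0.0008025 , -0.00321438,  0.00191333, -0.00199461,
       -0.0001691 ]), 'tau': array([ 1.83261560e-03, -4.02812433e+01, -2.52643454e+01,  6.95534167e-02,
        3.42327892e-02, -3.94255210e-05]), 'position': array([0.19258898, 0.48818472, 0.23824609]), 'orientation': array([-5.86769706e-01, -3.08584173e+00,  1.59235853e-03]), 'contact_force': array([-0.61118109, -0.27808926,  0.20008499]), 'torque': array([ 0.00388809, -0.03101822, -0.01864063]), 'grip_force': 0.0, 'width': 0.08797267890899585}
```

View pics/top0.png

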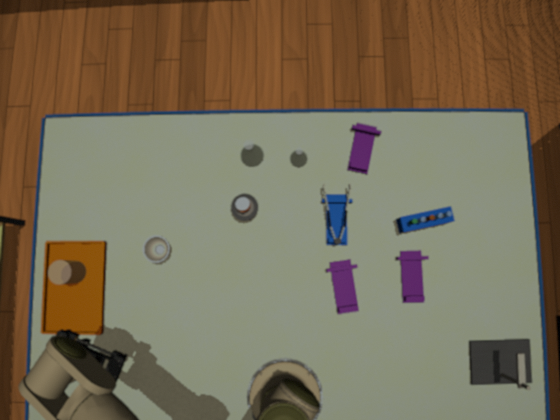

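View pics/scene0.png

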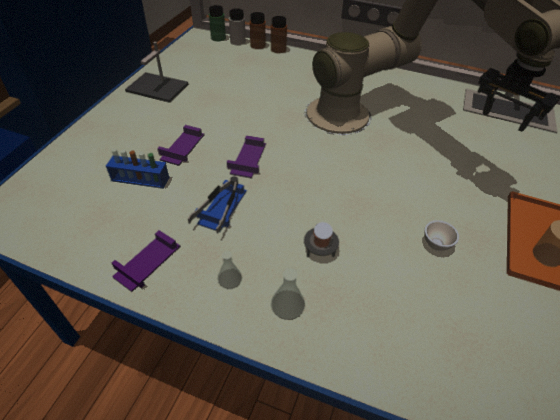

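The top picture shows three purple rests at (363,148), (344,286) and (411,276). The only blue one is at (337,218) and has the tongs on it, so it fits the description. The tripod with the crucible and white lid is at (244,206). The cup on the orange tray at (60,272) stands on no tripod, so it isn't the crucible. I'll confirm both in one enlarged crop and measure them.

```bash
python3 - <<'E'
from h import *
a=load('top0');b=load('scene0')
A=cv2.resize(a['color'][178:252,225:360],None,fx=5.8,fy=5.8,interpolation=cv2.INTER_CUBIC)[:290]
A=cv2.resize(a['color'][175:255,225:365],(560,320),interpolation=cv2.INTER_CUBIC)
B=cv2.resize(b['color'][165:265,185:350],(462,280),interpolation=cv2.INTER_CUBIC)
o=np.zeros((600,560,3),np.uint8);o[:320]=A;o[320:,:462]=B
cv2.imwrite('pics/crop0.png',o[:,:,::-1])
for n,c in (('top',a),('scene',b)):
    P=cloud(c).reshape(-1,3);C=c['color'].reshape(-1,3).astype(int)
    g=np.isfinite(P[:,0])
    def reg(x0,x1,y0,y1,z0,z1): return g&(P[:,0]>x0)&(P[:,0]<x1)&(P[:,1]>y0)&(P[:,1]<y1)&(P[:,2]>z0)&(P[:,2]<z1)
    print(n,'table z',np.nanmedian(P[reg(.3,.5,-.05,.3,-.03,.03)][:,2]))
    cH=cloud(c)
    px={'top':dict(tri=(244,206),tongs=(337,215),mort=(157,250),fb=(252,155),fs=(298,158),rack=(424,220)),'scene':dict(tri=(322,237),tongs=(217,205),mort=(440,236),fb=(289,295),fs=(228,270),rack=(138,170))}[n]
    for k,(u,v) in px.items(): print(k,cH[v,u].round(4))
    # lid: white pixels high
    t=cH[px['tri'][1],px['tri'][0]]
    m=reg(t[0]-.08,t[0]+.08,t[1]-.08,t[1]+.08,.075,.13)&(C.min(1)>110)
    L=P[m]; cen=L.mean(0);_,s,V=np.linalg.svd(L-cen); print('lid n',m.sum(),cen,(L.min(0)+L.max(0))/2,L.min(0),L.max(0),'normal',V[2]*np.sign(V[2,2]),s)
    m=reg(t[0]-.08,t[0]+.08,t[1]-.08,t[1]+.08,.03,.05);L=P[m];print('plate',m.sum(),(L.min(0)+L.max(0))/2,cv2.minEnclosingCircle(L[:,:2].astype(np.float32)))
    q=cH[px['tongs'][1],px['tongs'][0]]
    m=reg(q[0]-.15,q[0]+.15,q[1]-.08,q[1]+.08,-.01,.08)&(C[:,2]>C[:,0]+40);L=P[m];print('rest',m.sum(),cv2.minAreaRect(L[:,:2].astype(np.float32)))
    m=reg(q[0]-.16,q[0]+.16,q[1]-.08,q[1]+.08,.033,.08)&(C[:,2]<C[:,0]+25);L=P[m];print('tongs',m.sum(),cv2.minAreaRect(L[:,:2].astype(np.float32)))
    np.save(n+'_tongs.npy',L)
E
```

```text
top table z -0.0004748873361934969
tri [0.6035 0.1229 0.0909]
tongs [ 0.5824 -0.1768  0.0089]
mort [0.4714 0.4226 0.0037]
fb [0.7749 0.1006 0.0642]
fs [ 0.7638 -0.0488  0.0615]
rack [ 0.5522 -0.4344  0.1061]
lid n 144 [0.61282468 0.12955051 0.08650783] [0.61407811 0.13015986 0.08522401] [0.59357839 0.10835338 0.0756023 ] [0.63457783 0.15196635 0.09484572] normal [0.26108142 0.06413983 0.96318356] [0.13617798 0.13239978 0.02963491]
plate 414 [0.60945324 0.13015482 0.0388733 ] ((0.6092404723167419, 0.1297767162322998), 0.045096997171640396)
rest 827 ((0.5703349709510803, -0.17363527417182922), (0.09570988267660141, 0.16779865324497223), 89.6429214477539)
tongs 188 ((0.6247578859329224, -0.16650022566318512), (0.10318424552679062, 0.26735424995422363), 73.07608032226562)
scene table z -0.0011378116862733045
tri [0.6328 0.1331 0.081 ]
tongs [ 0.5761 -0.1889  0.0061]
mort [0.454  0.4173 0.013 ]
fb [0.8098 0.1141 0.0735]
fs [ 0.792  -0.0442  0.0569]
rack [ 0.5823 -0.4377  0.0587]
lid n 236 [0.61535641 0.12886597 0.08533638] [0.61410606 0.12875167 0.08593887] [0.59327014 0.10625585 0.07777597] [0.63494198 0.15124749 0.09410176] normal [0.24802854 0.06061712 0.96685439] [0.17410759 0.16802958 0.02465181]
plate 527 [0.61338495 0.12762453 0.04204739] ((0.6116916537284851, 0.12747175991535187), 0.04627799242734909)
rest 707 ((0.5640766024589539, -0.17474988102912903), (0.18970930576324463, 0.08403895795345306), 5.563779354095459)
tongs 455 ((0.5863694548606873, -0.1716979742050171), (0.09121012687683105, 0.19728809595108032), 89.26958465576172)
```

View pics/crop0.png

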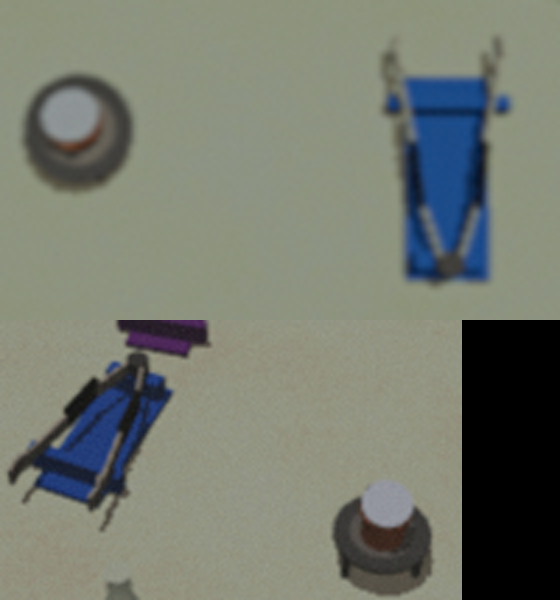

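The crop shows the lid disc at (70,115), with the brown wall visible on its near side. The normal tilts towards world +x (0.25,0.06), so the raised edge points to world -x and the tilt is about 0.26 rad. The tongs lie on the blue rest with the hinge at (450,263) and the jaw tips at (390,45) and (495,45). I'll turn the tool square and move above the lid with the fingers shut.

```bash
python3 -m handwheel '[[0,0,0,0,0,-0.125,0],[0,0,0,0,0,-0.125,0],[0,0,0,0,0,-0.125,0],[0,0,0,0,0,0,0],[0,0,0,0,0,0,0]]' 20
python3 -m handwheel '[[-0.035,-0.03,0,0,0,0,0],[-0.035,-0.03,0,0,0,0,0],[-0.035,-0.03,0,0,0,0,0],[-0.035,-0.03,0,0,0,0,0],[-0.035,-0.03,0,0,0,0,0]]'
python3 -m handwheel '[[-0.035,-0.03,0,0,0,0,0],[-0.035,-0.03,0,0,0,0,0],[-0.035,-0.03,0,0,0,0,0],[-0.035,-0.03,0,0,0,0,0],[0,0,0,0,0,0,0]]'
python3 - <<'E'
from h import *
c=load('top0');H,W=c['depth'].shape;f=H/2/np.tan(np.radians(c['vfov'])/2)
K=np.array([[f,0,c['cx']],[0,f,c['cy']],[0,0,1.]]);T=np.linalg.inv(c['camera_from_world'])
def pl(u,v,z):
    p=cv2.undistortPoints(np.array([[[u,v]]],float),K,np.array([c['k1'],0,0,0.])).ravel()
    d=T[:3,:3]@[p[0],p[1],1];return (T[:3,3]+d*(z-T[2,3])/d[2])[:2].round(4)
g=lambda X,Y:(225+X/4-.375,175+Y/4-.375)
for k,X,Y,z in(('hinge',450,263,.048),('padL',413,175,.054),('padR',480,172,.054),('tipL',392,42,.05),('tipR',497,42,.05),('barL',388,104,.03),('barR',508,104,.03)): print(k,pl(*g(X,Y),z))
for n in('top','scene'):
    cc=load(n+'0');P=cloud(cc);C=cc['color'].astype(int)
    m=(P[...,0]>.44)&(P[...,0]<.73)&(P[...,1]>-.26)&(P[...,1]<-.1)&(P[...,2]>.036)&(P[...,2]<.07)
    for x in np.arange(.46,.72,.02):
        s=P[m&(abs(P[...,0]-x)<.01)]
        if len(s)>3:print(n,x.round(2),len(s),s[:,1].min().round(4),s[:,1].max().round(4),s[:,2].max().round(3))
E
```

```text
clock: 0.6
position: [0.1927, 0.4883, 0.2385]
orientation: [-0.007, -3.141, 0.001]
contact_force: [0.3, -1.0, -0.3]
width: 0.0501
grip_force: 0.0
clock: 1.1
position: [0.3687, 0.3368, 0.2388]
orientation: [0.006, 3.141, 0.0]
contact_force: [-0.4, 0.8, 0.4]
width: 0.0103
grip_force: 0.0
clock: 1.6
position: [0.5105, 0.2146, 0.238]
orientation: [0.014, 3.142, -0.001]
contact_force: [-0.7, 0.1, -0.2]
width: 0.0003
grip_force: 0.0
hinge [ 0.4959 -0.1708]
padL [ 0.5663 -0.1421]
padR [ 0.5682 -0.1959]
tipL [ 0.6755 -0.1279]
tipR [ 0.6747 -0.2131]
barL [ 0.6278 -0.1251]
barR [ 0.6268 -0.2235]
top 0.48 7 -0.177 -0.1633 0.052
top 0.5 39 -0.1804 -0.1586 0.052
top 0.52 25 -0.1903 -0.1521 0.049
top 0.54 24 -0.197 -0.1449 0.058
top 0.56 26 -0.2009 -0.1427 0.058
top 0.58 27 -0.2012 -0.1396 0.058
top 0.6 20 -0.2055 -0.1376 0.057
top 0.62 21 -0.21 -0.135 0.049
top 0.64 20 -0.2137 -0.1317 0.052
top 0.66 24 -0.2168 -0.1267 0.054
top 0.68 10 -0.2168 -0.1291 0.053
scene 0.5 45 -0.1817 -0.1608 0.05
scene 0.52 27 -0.1894 -0.1573 0.049
scene 0.54 34 -0.1951 -0.1468 0.055
scene 0.56 51 -0.1988 -0.1447 0.056
scene 0.58 53 -0.2035 -0.1428 0.055
scene 0.6 41 -0.2049 -0.1417 0.054
scene 0.62 32 -0.2105 -0.1343 0.048
scene 0.64 40 -0.2142 -0.1299 0.048
scene 0.66 44 -0.2183 -0.1271 0.052
scene 0.68 39 -0.2181 -0.1274 0.052
```

```bash
python3 -m handwheel '[[-0.024,-0.0215,0,0,0,0,0],[-0.024,-0.0215,0,0,0,0,0],[-0.024,-0.0215,0,0,0,0,0],[-0.024,-0.0215,0,0,0,0,0],[0,0,0.02,0,0,0,0]]'
python3 -m handwheel '[[0,0,0.04,0,0,0,0],[0,0,0.04,0,0,0,0],[0,0,0.02,0,0,0,0],[0,0,0,0,0,0,0],[0,0,0,0,0,0,0]]'
```

```text
clock: 2.1
position: [0.606, 0.1299, 0.2199]
orientation: [0.01, 3.137, -0.001]
contact_force: [-0.2, 0.3, -0.0]
width: 0.0004
grip_force: 0.0
clock: 2.6
position: [0.6036, 0.1324, 0.1197]
orientation: [0.003, 3.141, 0.0]
contact_force: [-0.4, -0.3, 0.0]
width: 0.0004
grip_force: 0.0
```

```bash
python3 -m handwheel '[[-0.003,-0.003,0.008,0,0,0,0],[0,0,0.008,0,0,0,0],[0,0,0.006,0,0,0,0],[0,0,0.004,0,0,0,0],[0,0,0.004,0,0,0,0]]'
python3 -m handwheel '[[0,0,0.002,0,0,0,0],[0,0,0.002,0,0,0,0],[0,0,0.002,0,0,0,0],[0,0,0.001,0,0,0,0],[0,0,0,0,0,0,0]]'
```

```text
clock: 3.1
position: [0.6064, 0.129, 0.0886]
orientation: [-0.001, -3.141, 0.0]
contact_force: [-0.3, -1.3, 2.4]
width: 0.0004
grip_force: 1.1
clock: 3.6
position: [0.6064, 0.129, 0.0816]
orientation: [-0.001, -3.141, -0.0]
contact_force: [0.2, -0.1, -0.4]
width: 0.0003
grip_force: 0.0
```

```bash
python3 -m handwheel '[[0,0,0.001,0,0,0,0],[0,0,0.001,0,0,0,0],[0,0,0.0005,0,0,0,0],[0,0,0,0,0,0,0],[0,0,0,0,0,0,0]]'
```

```text
clock: 4.1
position: [0.6066, 0.1291, 0.0807]
orientation: [0.001, 3.14, -0.0]
contact_force: [-6.1, -0.2, 12.3]
width: 0.0006
grip_force: 6.2
```

```bash
python3 -m handwheel '[[0,0,-0.01,0,0,0,0],[0,0,-0.04,0,0,0,0],[0,0,-0.04,0,0,0,0],[0,-0.04,0,0,0,0,1],[0.005,-0.045,0,0,0,0,1]]'
python3 -m handwheel '[[0.008,-0.045,0,0,0,0,1],[0.008,-0.045,0,0,0,0,1],[0.008,-0.045,0,0,0,0,1],[0.006,-0.045,0,0,0,0,1],[0,-0.03,0,0,0,0,1]]'
python3 - <<'E'
from h import *
o=np.zeros((600,800,3),np.uint8)
for i,n in enumerate(('top','scene')):
    c=cap(n,n+'1');P=cloud(c);C=c['color'].astype(int)
    for a in('0','1'):
        cc=load(n+a);P=cloud(cc);C=cc['color'].astype(int)
        m=(abs(P[...,0]-.612)<.05)&(abs(P[...,1]-.129)<.05)&(P[...,2]>.07)&(P[...,2]<.12)&(C.min(2)>110)
        L=P[m];s=np.linalg.svd(L-L.mean(0))[2][2];print(n,a,len(L),L.mean(0).round(4),((L.min(0)+L.max(0))/2).round(4),s.round(3))
    u,v=((240,205),(322,237))[i]
    o[:400,400*i:400*i+400]=cv2.resize(c['color'][v-25:v+25,u-25:u+25],(400,400),interpolation=cv2.INTER_CUBIC)
cv2.imwrite('pics/lid1.png',o[:400,:,::-1]);print(r.get_state()['position'])
E
```

```text
clock: 4.6
position: [0.602, 0.044, 0.1707]
orientation: [-0.003, 3.138, -0.0]
contact_force: [0.6, -0.6, 0.1]
width: 0.0141
grip_force: 0.0
clock: 5.1
position: [0.5706, -0.1688, 0.1696]
orientation: [0.004, 3.141, -0.001]
contact_force: [0.0, -0.3, -0.4]
width: 0.0543
grip_force: 0.0
top 0 145 [0.6128 0.1294 0.0864] [0.6141 0.1302 0.0845] [0.263 0.049 0.964]
top 1 156 [0.6115 0.1293 0.0801] [0.6117 0.129  0.0799] [ 0.001  0.019 -1.   ]
scene 0 236 [0.6154 0.1289 0.0853] [0.6141 0.1288 0.0859] [0.248 0.061 0.967]
scene 1 204 [0.6144 0.1286 0.0795] [0.6149 0.1278 0.0792] [ 0.024 -0.006 -1.   ]
[ 0.57092018 -0.16949574  0.16931136]
```

View pics/lid1.png

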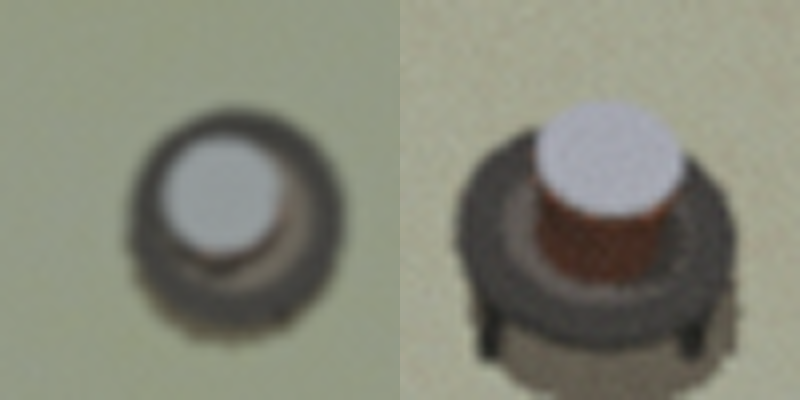

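The picture shows the lid flat on the pot at (220,195) and (610,157), with normals within about 0.02 of vertical, so it is seated. Next I'll descend on the tongs.

```bash
python3 -m handwheel '[[-0.001,-0.002,0.02,0,0,0,1],[0,0,0.035,0,0,0,1],[0,0,0.035,0,0,0,1],[0,0,0,0,0,0,1],[0,0,0,0,0,0,1]]'
python3 -m handwheel '[[0,0,0.015,0,0,0,1],[0,0,0.015,0,0,0,1],[0,0,0.015,0,0,0,1],[0,0,0.01,0,0,0,1],[0,0,0,0,0,0,1]]'
```

```text
clock: 5.7
position: [0.5727, -0.1675, 0.0802]
orientation: [0.0, 3.141, -0.0]
contact_force: [-0.6, 0.3, 1.0]
width: 0.0884
grip_force: 0.0
clock: 6.2
position: [0.5716, -0.1676, 0.0229]
orientation: [-0.001, -3.14, -0.002]
contact_force: [0.4, 0.8, -0.0]
width: 0.088
grip_force: 0.0
```

```bash
python3 -m handwheel '[[0,-0.0035,0,0,0,0,1],[0,0,0,0,0,0,1],[0,0,0,0,0,0,0.63],[0,0,0,0,0,0,0.63],[0,0,0,0,0,0,0.62]]' 20
python3 -m handwheel '[[0,0,0,0,0,0,0.615],[0,0,0,0,0,0,0.615],[0,0,0,0,0,0,0.615],[0,0,0,0,0,0,0.615],[0,0,0,0,0,0,0.615]]'
```

```text
clock: 6.7
position: [0.5723, -0.1715, 0.0245]
orientation: [0.001, 3.141, -0.0]
contact_force: [-0.5, -0.9, 0.1]
width: 0.0664
grip_force: 0.6
clock: 7.2
position: [0.5724, -0.1715, 0.0244]
orientation: [0.001, 3.141, -0.0]
contact_force: [1.3, -0.6, 1.5]
width: 0.0545
grip_force: 5.2
```

```bash
python3 -m handwheel '[[0,0,-0.004,0,0,0,0.61],[0,0,-0.008,0,0,0,0.61],[0,0,-0.012,0,0,0,0.61],[0,0,-0.015,0,0,0,0.61],[0,0,-0.015,0,0,0,0.61]]'
python3 -m handwheel '[[0,0,-0.02,0,0,0,0.61],[0,0,-0.02,0,0,0,0.61],[0,0,-0.015,0,0,0,0.61],[0,0,-0.01,0,0,0,0.61],[0,0,0,0,0,0,0.61]]'
```

```text
clock: 7.7
position: [0.5723, -0.1715, 0.0799]
orientation: [0.001, 3.141, -0.001]
contact_force: [0.2, -0.4, -1.7]
width: 0.0537
grip_force: 4.6
clock: 8.2
position: [0.5727, -0.1717, 0.1452]
orientation: [0.001, 3.139, -0.002]
contact_force: [1.1, 0.3, -0.6]
width: 0.0538
grip_force: 4.6
```

```bash
python3 -m handwheel '[[0.003,0.015,0,0,0,0,0.61],[0.006,0.03,0,0,0,0,0.61],[0.006,0.03,0,0,0,0,0.61],[0.006,0.03,0,0,0,0,0.61],[0.006,0.03,0,0,0,0,0.61]]'
python3 -m handwheel '[[0.006,0.03,0,0,0,0,0.61],[0.006,0.03,0,0,0,0,0.61],[0.006,0.03,0,0,0,0,0.61],[0.006,0.03,0,0,0,0,0.61],[0.006,0.03,0,0,0,0,0.61]]'
python3 -m handwheel '[[0.003,0.015,0,0,0,0,0.61],[0,0,0,0,0,0,0.61],[0,0,0,0,0,0,0.61],[0,0,0,0,0,0,0.61],[0,0,0,0,0,0,0.61]]'
python3 - <<'E'
from h import *
o=np.zeros((400,800,3),np.uint8)
for i,n in enumerate(('top','scene')):
    c=cap(n,n+'2');P=cloud(c)
    m=(P[...,0]>.57)&(P[...,0]<.67)&(P[...,1]>.05)&(P[...,1]<.21)&(P[...,2]>.12)&(P[...,2]<.2)
    for x in np.arange(.57,.65,.01):
        s=P[m&(abs(P[...,0]-x)<.005)]
        if len(s)>3:
            y=s[:,1]; print(n,x.round(2),len(s),y.min().round(4),y.max().round(4),'in',y[y<.129].max().round(4),y[y>.129].min().round(4),s[:,2].min().round(3),s[:,2].max().round(3))
    u,v=((240,205),(322,225))[i]
    o[:,400*i:400*i+400]=cv2.resize(c['color'][v-40:v+40,u-40:u+40],(400,400),interpolation=cv2.INTER_CUBIC)
cv2.imwrite('pics/t2.png',o[:,:,::-1]);s=r.get_state();print(s['position'],s['orientation'])
E
```

```text
clock: 8.7
position: [0.544, -0.0342, 0.1423]
orientation: [-0.001, -3.14, -0.001]
contact_force: [0.4, 0.5, -1.2]
width: 0.0536
grip_force: 4.6
clock: 9.2
position: [0.5139, 0.1156, 0.1424]
orientation: [-0.001, -3.14, -0.0]
contact_force: [0.5, 0.1, -1.4]
width: 0.0539
grip_force: 4.6
clock: 9.7
position: [0.5127, 0.1276, 0.1431]
orientation: [-0.003, -3.141, 0.0]
contact_force: [0.4, 0.1, -0.7]
width: 0.0538
grip_force: 4.6
top 0.59 7 0.0965 0.1671 in 0.0994 0.161 0.157 0.173
top 0.6 15 0.0937 0.1673 in 0.0991 0.1627 0.153 0.179
top 0.61 14 0.0929 0.1706 in 0.0963 0.1648 0.162 0.177
top 0.62 10 0.0938 0.1673 in 0.0963 0.1636 0.157 0.176
scene 0.57 10 0.0959 0.1618 in 0.1001 0.1597 0.154 0.168
scene 0.58 13 0.095 0.163 in 0.0988 0.1589 0.152 0.169
scene 0.59 14 0.0938 0.165 in 0.0982 0.1591 0.154 0.172
scene 0.6 27 0.0922 0.164 in 0.0992 0.16 0.154 0.174
scene 0.61 21 0.0911 0.1678 in 0.096 0.1636 0.154 0.175
scene 0.62 37 0.0922 0.1675 in 0.0968 0.1617 0.153 0.175
scene 0.63 4 0.0934 0.1639 in 0.0956 0.1639 0.162 0.174
[0.51258398 0.12791369 0.14319194] [-3.02967099e-03 -3.14155453e+00  7.40829211e-05]
```

View pics/t2.png

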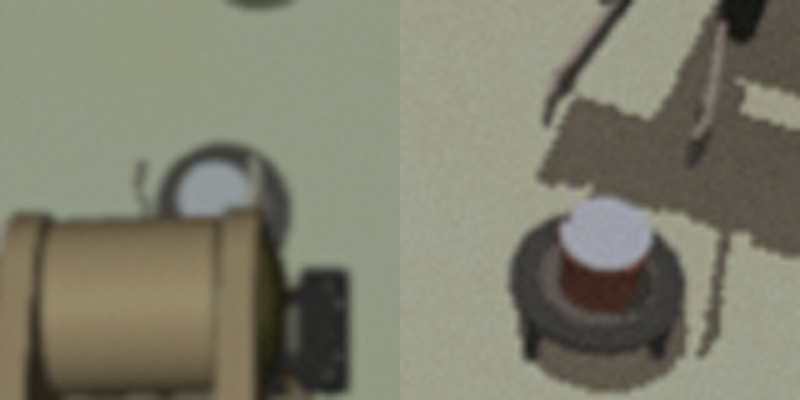

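The picture shows the jaws either side of the crucible, with tips at (548,120) and (695,160) in the right half. I'll check the tongs' pitch against how they lay on the rest.

```bash
python3 - <<'E'
from h import *
for n,a,T in(('scene','0',(.5724,-.1715,.0244)),('scene','2',(.5127,.1277,.1431)),('top','0',(.5724,-.1715,.0244)),('top','2',(.5127,.1277,.1431))):
    c=load(n+a);P=cloud(c)-np.array(T);C=c['color'].astype(int)
    for x0,x1 in((-.09,-.06),(.03,.05),(.05,.07),(.07,.085),(.085,.1),(.1,.12)):
        m=(P[...,0]>x0)&(P[...,0]<x1)&(abs(P[...,1])<.05)&(P[...,2]>.008)&(P[...,2]<.036)&(C[...,2]<C[...,0]+25)
        if m.sum()>3: print(n,a,x0,m.sum(),'z pct 25,50,75,90',np.percentile(P[m][:,2],[25,50,75,90]).round(4),'y',P[m][:,1].min().round(3),P[m][:,1].max().round(3))
E
```

```text
scene 0 -0.09 59 z pct 25,50,75,90 [0.0151 0.0204 0.0225 0.0233] y -0.011 0.011
scene 0 0.03 34 z pct 25,50,75,90 [0.0136 0.0154 0.0192 0.0213] y -0.034 0.037
scene 0 0.05 42 z pct 25,50,75,90 [0.0126 0.018  0.0205 0.022 ] y -0.04 0.04
scene 0 0.07 33 z pct 25,50,75,90 [0.0143 0.018  0.021  0.0226] y -0.043 0.042
scene 0 0.085 45 z pct 25,50,75,90 [0.016  0.0199 0.0226 0.0255] y -0.047 0.044
scene 0 0.1 40 z pct 25,50,75,90 [0.0134 0.0195 0.0231 0.0247] y -0.047 0.044
scene 2 -0.09 18 z pct 25,50,75,90 [0.0106 0.0121 0.0133 0.0159] y -0.011 0.01
scene 2 0.03 34 z pct 25,50,75,90 [0.0157 0.0216 0.0232 0.0235] y -0.03 0.031
scene 2 0.05 33 z pct 25,50,75,90 [0.0188 0.0219 0.0234 0.0245] y -0.033 0.034
scene 2 0.07 23 z pct 25,50,75,90 [0.0176 0.0238 0.0261 0.0288] y -0.034 0.037
scene 2 0.085 37 z pct 25,50,75,90 [0.0187 0.0255 0.0295 0.0307] y -0.037 0.04
scene 2 0.1 44 z pct 25,50,75,90 [0.0182 0.0249 0.0296 0.031 ] y -0.036 0.04
top 0 -0.09 47 z pct 25,50,75,90 [0.021  0.0229 0.0248 0.0263] y -0.013 0.013
top 0 0.03 22 z pct 25,50,75,90 [0.0195 0.0212 0.0227 0.0238] y -0.035 0.036
top 0 0.05 22 z pct 25,50,75,90 [0.017  0.0198 0.022  0.0227] y -0.039 0.04
top 0 0.07 20 z pct 25,50,75,90 [0.018  0.0204 0.0255 0.0275] y -0.042 0.042
top 0 0.085 16 z pct 25,50,75,90 [0.0211 0.0236 0.0259 0.0285] y -0.045 0.045
top 0 0.1 8 z pct 25,50,75,90 [0.022  0.0256 0.0265 0.0277] y -0.045 0.042
top 2 0.07 11 z pct 25,50,75,90 [0.0259 0.0287 0.0298 0.0308] y -0.032 0.039
top 2 0.085 24 z pct 25,50,75,90 [0.0255 0.0284 0.0307 0.0327] y -0.035 0.043
top 2 0.1 11 z pct 25,50,75,90 [0.0239 0.0292 0.0315 0.0327] y -0.034 0.04
```

The tongs have pitched about 0.055 rad jaw-up in the light grip. I'll level them with the tool and re-measure.

```bash
cat > meas.py <<'E'
from h import *
import sys
a=sys.argv[1];T=r.get_state()['position']
for n in('scene','top'):
    P=cloud(cap(n,n+a))-T
    for x0,x1 in((-.09,-.06),(.03,.05),(.05,.07),(.07,.085),(.085,.1),(.1,.12)):
        m=(P[...,0]>x0)&(P[...,0]<x1)&(abs(P[...,1])<.05)&(P[...,2]>.008)&(P[...,2]<.036)
        if m.sum()>3: print(n,x0,m.sum(),np.percentile(P[m][:,2],[25,50,75,90]).round(4),'y',P[m][:,1].min().round(3),P[m][:,1].max().round(3),'xmax',P[m][:,0].max().round(3))
s=r.get_state();print(s['position'],s['orientation'],s['width'])
E
python3 -m handwheel '[[0,-0.001,0,0,0.02,0,0.61],[0,0,0,0,0.02,0,0.61],[0,0,0,0,0.015,0,0.61],[0,0,0,0,0,0,0.61],[0,0,0,0,0,0,0.61]]'
python3 meas.py 3
```

```text
clock: 10.3
position: [0.5124, 0.1276, 0.1431]
orientation: [-0.001, -3.086, 0.0]
contact_force: [0.3, -0.3, -1.0]
width: 0.054
grip_force: 4.6
scene -0.09 5 [0.0089 0.0097 0.0099 0.0118] y -0.008 0.009 xmax -0.061
scene 0.03 31 [0.015  0.0189 0.0205 0.0214] y -0.029 0.032 xmax 0.05
scene 0.05 32 [0.0158 0.0195 0.0203 0.0208] y -0.032 0.035 xmax 0.07
scene 0.07 18 [0.0189 0.02   0.0212 0.0235] y -0.034 0.036 xmax 0.085
scene 0.085 33 [0.0176 0.0227 0.0243 0.0253] y -0.037 0.04 xmax 0.1
scene 0.1 41 [0.0138 0.0218 0.0232 0.0253] y -0.036 0.04 xmax 0.114
top 0.085 8 [0.0186 0.0272 0.0282 0.0285] y -0.034 0.04 xmax 0.099
top 0.1 16 [0.0199 0.0232 0.0266 0.0271] y -0.034 0.04 xmax 0.109
[0.51234833 0.12763935 0.14317003] [-1.17450979e-03 -3.08655646e+00 -2.83722264e-05] 0.05375181684819491
```

```bash
python3 -m handwheel '[[-0.0007,-0.001,0.012,0,0,0,0.61],[-0.0007,0,0.012,0,0,0,0.61],[-0.0007,0,0.012,0,0,0,0.61],[-0.0006,0,0.012,0,0,0,0.61],[-0.0003,0,0.006,0,0,0,0.61]]'
python3 meas.py 4
```

```text
clock: 10.9
position: [0.5118, 0.1266, 0.0875]
orientation: [-0.001, -3.084, -0.0]
contact_force: [0.3, 0.0, -1.1]
width: 0.0538
grip_force: 4.6
scene 0.03 31 [0.0183 0.0195 0.0212 0.0216] y -0.03 0.032 xmax 0.049
scene 0.05 30 [0.0182 0.0208 0.0216 0.0223] y -0.032 0.035 xmax 0.07
scene 0.07 18 [0.0202 0.0219 0.0228 0.0243] y -0.034 0.038 xmax 0.085
scene 0.085 33 [0.0143 0.024  0.0252 0.0264] y -0.037 0.04 xmax 0.099
scene 0.1 39 [0.0152 0.0212 0.0255 0.0269] y -0.035 0.04 xmax 0.114
top 0.085 8 [0.0228 0.0249 0.0271 0.0295] y -0.034 0.04 xmax 0.099
top 0.1 14 [0.0231 0.026  0.0272 0.0293] y -0.034 0.04 xmax 0.11
[0.51199036 0.12659112 0.08806498] [-1.20792219e-03 -3.08475371e+00  8.95733832e-05] 0.05382641333878162
```

```bash
python3 -m handwheel '[[-0.0006,0,0.01,0,0.01,0,0.61],[-0.0006,0,0.01,0,0,0,0.61],[-0.0006,0,0.01,0,0,0,0.61],[-0.0006,0,0.01,0,0,0,0.61],[-0.0004,0,0.006,0,0,0,0.61]]'
python3 -m handwheel '[[0,0,0.001,0,0,0,0.61],[0,0,0,0,0,0,0.61],[0,0,0,0,0,0,0.61],[0,0,0,0,0,0,0.61],[0,0,0,0,0,0,0.61]]'
python3 - <<'E'
from h import *
import subprocess
o=np.zeros((400,800,3),np.uint8)
c=cap('scene','scene5');o[:,:]=cv2.resize(c['color'][190:270,250:410],(800,400),interpolation=cv2.INTER_CUBIC)
cv2.imwrite('pics/t5.png',o[:,:,::-1])
E
python3 meas.py 6
```

```text
clock: 11.5
position: [0.512, 0.1266, 0.0419]
orientation: [-0.001, -3.075, -0.0]
contact_force: [-0.3, 0.6, -0.9]
width: 0.0539
grip_force: 4.6
clock: 12.0
position: [0.5124, 0.1266, 0.0424]
orientation: [-0.001, -3.077, -0.0]
contact_force: [-0.3, 0.6, -1.3]
width: 0.0539
grip_force: 4.6
scene 0.03 26 [0.0184 0.0201 0.0214 0.0219] y -0.031 0.031 xmax 0.05
scene 0.05 31 [0.0152 0.0204 0.0214 0.0221] y -0.032 0.035 xmax 0.07
scene 0.07 26 [0.0191 0.0227 0.0325 0.0357] y -0.034 0.036 xmax 0.085
scene 0.085 56 [0.0207 0.0263 0.0348 0.0355] y -0.037 0.04 xmax 0.099
scene 0.1 107 [0.016  0.0226 0.0306 0.0352] y -0.035 0.04 xmax 0.12
top 0.085 15 [0.0252 0.0316 0.0338 0.035 ] y -0.033 0.04 xmax 0.1
top 0.1 37 [0.0293 0.0343 0.0351 0.0357] y -0.034 0.041 xmax 0.119
[0.51230182 0.12661672 0.04215064] [-1.19992709e-03 -3.07673767e+00 -1.48915965e-05] 0.053751807565761756
```

View pics/t5.png

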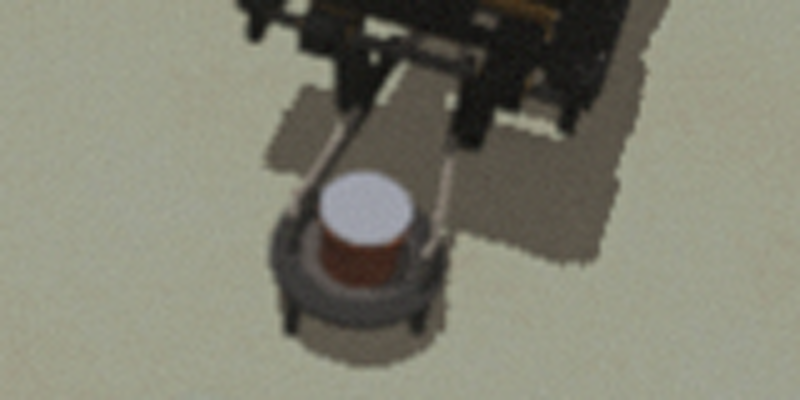

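The crucible stands between the two jaws, with tips at (300,225) and (435,235), and the lid is flat. I'll lower 1.5 mm and close.

```bash
python3 -m handwheel '[[0,0,0.0015,0,0,0,0.6],[0,0,0,0,0,0,0.58],[0,0,0,0,0,0,0.56],[0,0,0,0,0,0,0.54],[0,0,0,0,0,0,0.52]]' 40
python3 -m handwheel '[[0,0,0,0,0,0,0.5],[0,0,0,0,0,0,0.48],[0,0,0,0,0,0,0.46],[0,0,0,0,0,0,0.44],[0,0,0,0,0,0,0.4]]'
python3 -m handwheel '[[0,0,0,0,0,0,0.3],[0,0,0,0,0,0,0.3],[0,0,0,0,0,0,0.3],[0,0,0,0,0,0,0.3],[0,0,0,0,0,0,0.3]]' 56
python3 meas.py 7 | tail -1
python3 - <<'E'
from h import *
c=load('scene7');o=cv2.resize(c['color'][190:270,250:410],(800,400),interpolation=cv2.INTER_CUBIC)
cv2.imwrite('pics/t7.png',o[:,:,::-1])
E
```

```text
clock: 12.65
position: [0.5122, 0.1266, 0.0406]
orientation: [-0.001, -3.077, -0.0]
contact_force: [-0.9, -0.3, -0.9]
width: 0.0463
grip_force: 5.9
clock: 13.15
position: [0.5122, 0.1266, 0.0406]
orientation: [-0.001, -3.077, -0.0]
contact_force: [0.8, 1.0, -1.2]
width: 0.04
grip_force: 40.0
clock: 13.65
position: [0.5122, 0.1266, 0.0406]
orientation: [-0.001, -3.077, -0.0]
contact_force: [-1.0, -0.1, -0.2]
width: 0.0401
grip_force: 56.0
[0.51219509 0.12661397 0.04058667] [-1.12996529e-03 -3.07665444e+00 -6.04442816e-07] 0.039993968123587985
```

View pics/t7.png

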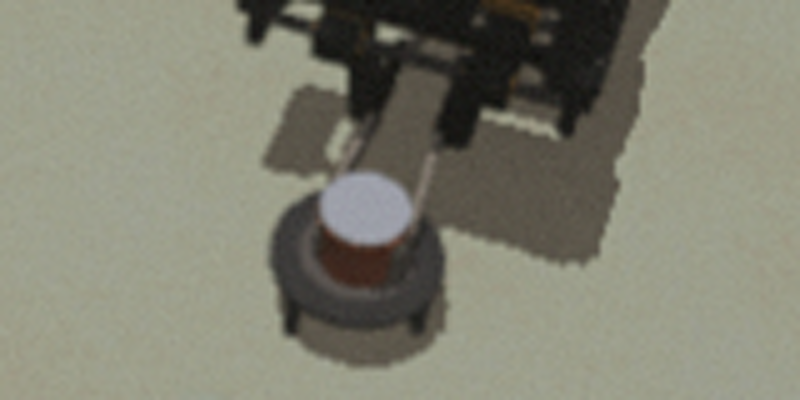

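The jaws are closed on the pot at 40 mm width and the lid is still flat. Next I'll lift slowly, straight up.

```bash
python3 -m handwheel '[[0.0002,0,-0.003,0,0,0,0.3],[0.0003,0,-0.005,0,0,0,0.3],[0.0004,0,-0.006,0,0,0,0.3],[0.0005,0,-0.008,0,0,0,0.3],[0.0005,0,-0.008,0,0,0,0.3]]'
python3 -m handwheel '[[0.0006,0,-0.01,0,0,0,0.3],[0.0006,0,-0.01,0,0,0,0.3],[0.0006,0,-0.01,0,0,0,0.3],[0.0006,0,-0.01,0,0,0,0.3],[0.0006,0,-0.01,0,0,0,0.3]]'
python3 -m handwheel '[[0.0006,0,-0.01,0,0,0,0.3],[0.0005,0,-0.008,0,0,0,0.3],[0.0002,0,-0.004,0,0,0,0.3],[0,0,0,0,0,0,0.3],[0,0,0,0,0,0,0.3]]'
python3 -m handwheel '[[0,0,0,0,0,0,0.3],[0,0,0,0,0,0,0.3],[0,0,0,0,0,0,0.3],[0,0,0,0,0,0,0.3],[0,0,0,0,0,0,0.3]]'
python3 meas.py 8 | tail -1
python3 - <<'E'
from h import *
for n in('scene','top'):
    c=load(n+'8');P=cloud(c);C=c['color'].astype(int)
    m=(abs(P[...,0]-.612)<.05)&(abs(P[...,1]-.129)<.05)&(P[...,2]>.15)&(P[...,2]<.21)&(C.min(2)>110)
    L=P[m];print(n,len(L),L.mean(0).round(4),((L.min(0)+L.max(0))/2).round(4),np.linalg.svd(L-L.mean(0))[2][2].round(3))
c=load('scene8');o=cv2.resize(c['color'][150:270,230:410],(780,520),interpolation=cv2.INTER_CUBIC)
cv2.imwrite('pics/t8.png',o[:,:,::-1])
E
```

```text
clock: 14.25
position: [0.5123, 0.1266, 0.0715]
orientation: [-0.001, -3.077, -0.0]
contact_force: [1.1, 0.3, -1.3]
width: 0.0396
grip_force: 56.0
clock: 14.75
position: [0.5125, 0.1266, 0.1216]
orientation: [-0.001, -3.077, -0.0]
contact_force: [-0.4, -0.7, -2.2]
width: 0.04
grip_force: 56.0
clock: 15.25
position: [0.5124, 0.1266, 0.1425]
orientation: [-0.001, -3.076, 0.0]
contact_force: [0.4, -0.3, -1.9]
width: 0.0402
grip_force: 56.0
clock: 15.75
position: [0.5126, 0.1266, 0.1427]
orientation: [-0.001, -3.076, -0.0]
contact_force: [-0.1, 0.7, -2.3]
width: 0.04
grip_force: 56.0
[0.51263199 0.1266132  0.14274364] [-1.20238612e-03 -3.07663801e+00 -3.42830607e-05] 0.03980186015716875
scene 234 [0.6129 0.128  0.1797] [0.5996 0.1268 0.1727] [-0.184 -0.054  0.982]
top 131 [0.6182 0.1302 0.1813] [0.6195 0.1295 0.177 ] [ 0.019 -0.049  0.999]
```

View pics/t8.png

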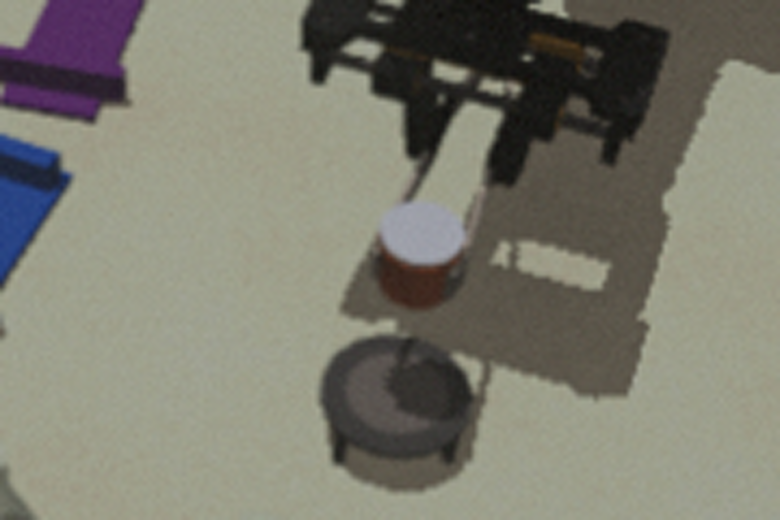

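The crucible hangs level and closed in the jaws at (420,255), about 10 cm over the tripod and clear of everything, so I'm handing in.

```bash
python3 -c "
from plant import r
print(r.close_job())"
```

```text
the job is handed in; nothing more can be done
None
```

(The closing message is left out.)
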